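# Plug, prop and hold a bicycle frame stub for measuring

## Robot

A 6-joint arm with a two-finger parallel gripper is mounted at the origin on the work surface. World frame = base frame: x ahead of the robot, y to its left, z up, the work surface at z = 0. Lengths are in m, angles in rad, forces in N, time in s.
With the tool pointing down it reaches from about 0.275 to 0.875 m from the base axis. Payload 12.5 kg.
Tool frame: the origin (TCP) lies at the very end of the fingers, on their centre line; the grasp point (between the pads) lies 19 mm behind it (r.tcp_to_grasp is the x of the grasp point in the tool frame, in m); x points along the fingers, y is the direction in which the jaws open and shut, and the axes are right-handed (so a half turn about x gives the same grasp; the last joint's range is limited). The gripper opens to 85 mm and grips with 20 to 120 N. Pads are 22 mm wide; open, the fingers measure 114 mm over their backs; the gripper's body (76 mm by 85 mm) begins 54 mm behind the grasp point. The pads swing forward as they close: fully open they stand 13 mm farther back than shut.
Start: joints at [1.245, 0.351, 1.652, -0, 1.139, -0.085], TCP at [0.131, 0.534, 0.231] pointing down, gripper open.
Joint ranges: [-2.75, 2.75], [-0.79, 2.1], [0.01, 2.65], [-1.57, 4.71], [0.07, 3.14], [-2.87, 2.87]. Speed limits (rad/s): [2.22, 2.22, 2.79, 3.14, 3.14, 3.14].

## Interface

Orientations are given as a 3x3 rotation matrix whose columns are the frame's x, y, z axes.
In Python, from rig import r gives the robot as it stands.
- The arm moves only by the tool step_arm, never from a script. Its argument "steps" is a list of rows, each a list of 3 entries, a list of its own where there are three numbers: the shift along the tool's x, y, z in cm, then the turn about the tool's x in degrees, then the closure, from 0 (fully open) to 1 (shut). A call has 1 to 5 rows; each row is the pose to reach, as a shift and turn from the pose measured when the call began, along the tool's axes at that moment; what a row does not reach only later rows make up. A row lasts 1/12 s, in which the tool goes at most 41.7 mm and 7.16 degrees, less where a joint would pass 70% of its speed; a pose out of reach is approached as far as the arm can. A call with a gripper value outside its range is refused whole. The fingers move at their own pace and stop on an object; "grip_force" is the grip in N (left out, the last holds). Time passes only in rows, so rows that repeat a pose let the fingers close. It gives the time, the measured TCP pose, the force and the opening at its end, in the units of the state.
- r.observe(): the state, without advancing time (a new reading comes with each control period).
- r.snapshot(name): name is "scene" or "top" or "wrist"; returns (picture, depth): 420x560x3 uint8, red, green, blue; 420x560 float32, m along the optical axis (not along the pixel's ray), 0 where there is no reading.
- r.camera_info(name): a dict with "fx", "fy", "cx", "cy" (pixels), "k1" (the pictures are not rectified: a ray, as slopes to the right and down, at radius r is drawn at 1 + k1 r^2 times it, then the intrinsics apply), "position" and "attitude" of the camera in the world. Camera axes: x right, y down, z forward; pixel columns grow to the right and rows downward; lengths in m; the calibration is good to about 2 mm. A picture is of the moment at which its call begins: read the wrist's pose just before it. camera_info takes no time and is no camera call; for the wrist camera it gives the pose at the moment of the call.
- r.finish_job(): hands the job in, once; it reports no verdict.
Trained networks look in the newest picture that a camera, given by its name, has taken for a name from the list of things; names that differ only in an ending like _2 or _b are one class to them, and where a whole thing is asked for, a point or a joint stands for the part that bears it (a point fixed in the world has none). Each returns a list of dicts, best first, with "score" (0 to 1); they miss things now and then, are a little off and sometimes report something else, mostly with a low value. They report only what shows in the picture. A call takes as long as a camera call.
- r.spot_in(target, camera): "at" ([x, y, z] in m, in world coordinates, good to about 4 mm: the middle of the surface that is visible of it).
- r.spot_point(target, camera): "at" ([x, y, z] in m, in world coordinates, good to about 4 mm: a listed point, or the origin of a listed thing).
The state is a dict: "time_s": time; "joint_positions": joint angles; "dq": joint speeds; "joint_torque": joint torques, N m; "ee_pos": TCP position; "tcp_rot": TCP orientation; "wrist_force": force on the tool from outside, world axes, zero at the start; "torque": the same for the moment, N m; "opening": finger opening in m.
Only numpy, scipy, OpenCV 4.12 (cv2) and the standard library are available. Lean on these libraries where they do the work, as an engineer would, in place of code of your own. Each camera call takes 0.05 s, during which the arm holds its last target. There are 200 camera calls.

## Task

Get the bicycle frame stub ready for measuring: first take the tapered plug from the wooden rack and set it fully home in the open top of the seat tube, collar on the rim. Then push the folded kickstand down over its centre until it lies against its lower stop. Last, take the seat tube with the fingers, bring the leaning frame upright and finish while still holding it there by the tube, off its rest and with the kickstand's foot in the air; leave the other pins and everything else on the plate where they are.

Things in the scene. Friction and masses are not known exactly. Their poses are not given: they have to be found in the camera images.
- seat_tube: Upright aluminium seat tube of the frame stub: outer diameter 36 mm, bore 26 mm, 45 mm deep from the open top. z runs up its axis, rim 230 mm from the origin, top 80 mm free all round. Origin on the axis at the tipping hinge, 30 mm above the work surface; y is the tipping axis, +y towards hub and sprocket; +x is the kickstand's side, away from the robot to within 0.22 rad.
- tilt (a joint): Lean of the whole frame stub about the tipping axis, rad: 0 upright, positive towards the tube's -x (the robot); it starts on its rest at 0.26 by its own weight (about 1.6 kg, centre of mass some 90 mm above the hinge). Free to tip either way, it stays upright only if held; with the kickstand down, the foot meets the stand at about -0.08.
- tube_mouth (a point): Centre of the seat tube's open mouth, at rim level; axes as the seat tube.
- stand: Fixed steel stand in which the frame stub tips; origin on its underside below the tube's hinge, axes as the upright tube. Plate 230 x 180 x 12 mm, from x = -95 to 135 and y = -70 to 110 mm; a rest post 160 mm tall at x = -87 to -50 mm. The frame's hub lies at y = 203 mm, 85 mm above the hinge; its sprocket has a radius of 45 mm.
- plug: Steel tapered plug, 60 mm tall: taper 16 mm wide at the foot, 24 mm at 30 mm up; above it a collar 32 mm wide, 4 mm thick; then a round grip 18 mm wide, 26 mm tall. Origin: centre of the foot, z to the grip. It stands in one of the rack's wells, collar on the rack's top, foot 10 mm above the work surface. In the tube the collar lies on the rim, the taper has 1 mm clearance all round.
- plug_collar (a point): Centre of the underside of the plug's collar, 30 mm above its foot; axes as the plug.
- rack: Fixed wooden rack, 70 x 190 x 40 mm tall, origin at the centre of its underside; three wells in a row along its y axis, at -60, 0 and +60 mm. One holds the plug, the others straight steel pins without a collar, standing 75 to 81 mm above the work surface.
- kick (a joint): Kickstand angle, rad: 0 folded (the leg points to the tube's +y and 0.6 rad upward), growing as the leg swings down about the tube's x axis, level at 0.6, to the lower stop at 2.2 (down along the tube). A spring drives it away from its centre near 0.8: below it back to the fold, above it down to the stop, where it stays. The foot takes up to about 5 N to push over.
- kick_foot (a point): Centre of the kickstand's grey plastic foot, a block 32 mm along the tube's x, 26 mm along the leg, 10 mm thick, 117 mm from the pivot. Folded, its broad face looks up and slants, and can be pressed down from above with shut fingers.
- kick_pivot (a point): The kickstand's pivot, at (35, 50, 120) mm in the seat tube's axes, which it shares. The leg swings in the y-z plane here and splays outward: the foot's centre stays 50 mm farther along x than the pivot.
- pin_plain: Bystander, to be left alone: plain straight steel pin, 23 mm in diameter, 75 mm long, standing in a well of the rack; origin at its foot.
- pin_ball: Bystander, to be left alone: straight steel pin, 23 mm in diameter, with a ball head of 25 mm, 69 mm tall, standing in a well of the rack; origin at its foot.
- bearing: Bystander, to be left alone: bearing ring lying flat, 52 mm across, 15 mm high; origin at the centre of its underside.
- vblock: Bystander, to be left alone: dark steel V-block 50 x 40 x 40 mm; origin at the centre of its underside.
- spacer: Bystander, to be left alone: steel disc lying flat, 60 mm across, 20 mm high; origin at the centre of its underside.
- driver: Bystander, to be left alone: screwdriver lying on the plate; origin at its underside, handle to -x.
- carton: Bystander, to be left alone: cardboard carton 90 x 130 x 50 mm; origin at the centre of its underside.

How it is judged:
On the way, in this order (a step that is already met when the one before it is completed fails the run):
1. the plug sits fully home in the seat tube, let go by the fingers (x of plug_collar in the frame of tube_mouth between -0.004 and 0.004 m and y of plug_collar in the frame of tube_mouth between -0.004 and 0.004 m and z of plug_collar in the frame of tube_mouth between -0.004 and 0.003 m and angle between the z axis of plug and the z axis of seat_tube, either way round below 0.12 rad and contact force between the fingers and plug below 0.1 N), for 0.2 s.
2. the kickstand lies down at its lower stop (value of joint kick above 2.05 rad), for 0.2 s.
3. the frame is upright, held by the fingers (value of joint tilt between -0.07 and 0.07 rad and contact force between the fingers and seat_tube above 1 N), for 0.3 s.
At the end, for the whole second after the job is handed in: Fingers still hold the seat tube (over 1 N); the frame is still and within 0.07 rad of upright, carried by neither rest nor kickstand; the kickstand is down (over 2.05 rad); the plug is home: collar within 3 mm of the rim, 4 mm of its centre and 0.12 rad of the tube's axis (all of step 3 and x of plug_collar in the frame of tube_mouth between -0.004 and 0.004 m and y of plug_collar in the frame of tube_mouth between -0.004 and 0.004 m and z of plug_collar in the frame of tube_mouth between -0.004 and 0.003 m and angle between the z axis of plug and the z axis of seat_tube, either way round below 0.12 rad and value of joint kick above 2.05 rad and linear speed of seat_tube below 0.05 m/s); the arm keeps its last pose, push and grip.
It fails at once if another thing on the plate or in the rack was moved by more than 30 mm (distance of any of pin_plain, pin_ball, bearing, vblock, spacer, driver, carton from where it was at the start of the episode above 0.03 m).
It also fails if it takes over 72 s, if anything falls off the work surface, if the arm or the gripper's body presses on something with over 40 N, if the wrist force passes 120 N, or if a joint passes its speed limit or range.

## Working session

There is one attempt and no reset: what is moved stays moved. The work goes in short steps, Python scripts to look and compute and a tool call to move; the robot and the scene stay as the last step left them, time stands still between calls to the robot, and variables do not carry over. Pictures are saved under pics/ and viewed, about 8 in all and at most 12, crops included, and the job is handed in when it is done.

Besides the shell and the picture viewer there is one more tool, called after "Emit:" in YAML: its name, and indented under it one key for each argument. step_arm: Moves the arm, as the interface text tells. Its arguments: {"type":"object","properties":{"steps":{"type":"array"},"grip_force":{"type":"number"}},"required":["steps"]}

```bash
mkdir -p pics; ls
python3 - <<'E'
from rig import r
import cv2,numpy as np
ims=[]
for c in ("scene","top"):
    p,d=r.snapshot(c); cv2.imwrite(f"pics/{c}0.png",p[:,:,::-1])
    print(c,r.camera_info(c))
    for t in ("seat_tube","tube_mouth","plug","plug_collar","rack","kick_foot","kick_pivot","pin_plain","pin_ball","carton","stand"):
        print(t,[(np.round(x["at"],3).tolist(),round(x["score"],2)) for x in r.spot_point(t,c)[:2]])
s=r.observe();print(s["time_s"],s["ee_pos"],s["tcp_rot"],s["wrist_force"],s["opening"],r.tcp_to_grasp)
E
```

```text
pics
scene {'fx': 496.48454656896087, 'fy': 496.48454656896087, 'cx': 287.50600442208713, 'cy': 213.6885581220073, 'k1': -0.06867962583966956, 'position': array([ 1.02845384, -0.8699118 ,  1.22717082]), 'attitude': array([[ 0.84667413,  0.39678853, -0.35454448],
       [ 0.53198737, -0.61679937,  0.58012756],
       [ 0.01150515, -0.67979217, -0.73331455]])}
seat_tube [([0.532, 0.013, 0.026], 0.95)]
tube_mouth [([0.477, 0.019, 0.251], 0.7)]
plug [([0.527, -0.299, 0.012], 0.43)]
plug_collar [([0.539, -0.358, 0.005], 0.72), ([0.528, -0.304, 0.041], 0.48)]
rack [([0.523, -0.302, 0.002], 0.79)]
kick_foot []
kick_pivot [([0.541, 0.069, 0.153], 0.73)]
pin_plain [([0.511, -0.239, 0.003], 0.62)]
pin_ball [([0.538, -0.361, 0.003], 0.52)]
carton [([0.441, -0.487, -0.001], 0.61)]
stand [([0.531, 0.015, -0.0], 0.6)]
top {'fx': 428.1861557077673, 'fy': 428.1861557077673, 'cx': 276.7542989876968, 'cy': 208.62421426780034, 'k1': 0.030621368861190223, 'position': array([ 0.32341455, -0.03843756,  1.38401074]), 'attitude': array([[-2.34965531e-04, -9.85525368e-01,  1.69527857e-01],
       [-9.9998001
[... 236 characters left out ...]
-0.301, 0.007], 0.39)]
plug_collar [([0.528, -0.298, 0.038], 0.65)]
rack [([0.525, -0.302, -0.0], 0.83)]
kick_foot [([0.579, 0.158, 0.231], 0.6)]
kick_pivot [([0.539, 0.07, 0.156], 0.85), ([0.533, 0.018, 0.029], 0.72)]
pin_plain [([0.512, -0.244, 0.001], 0.45), ([0.536, 0.015, 0.03], 0.31)]
pin_ball [([0.538, -0.357, 0.004], 0.57), ([0.476, 0.025, 0.253], 0.24)]
carton [([0.445, -0.492, 0.0], 0.78)]
stand [([0.536, 0.016, -0.004], 0.71)]
1.2 [0.13114724 0.53411772 0.23128486] [[-2.73222671e-05  2.38517885e-01  9.71138104e-01]
 [-2.35239525e-06  9.71138105e-01 -2.38517885e-01]
 [-1.00000000e+00 -8.80135003e-06 -2.59726063e-05]] [-0.1532986  -1.11042866  0.03016792] 0.08560987999831417 -0.0187
```

View pics/scene0.png

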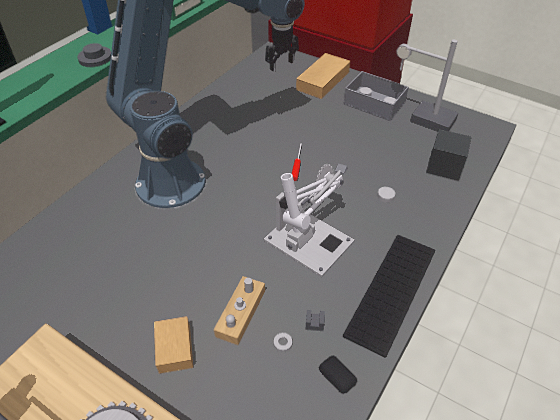

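View pics/top0.png

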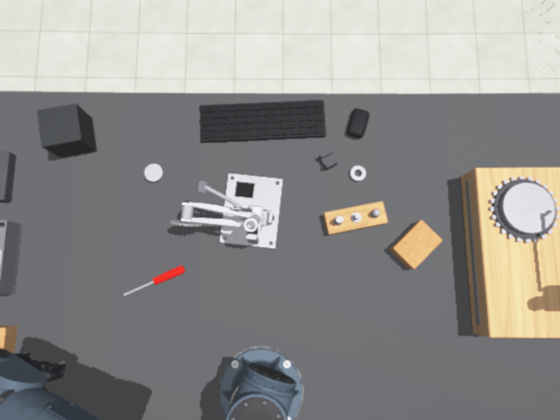

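The middle well holds the collared plug at about (0.527, -0.300); in the scene view it is at px (240,303), with the pins on either side. The tube leans towards the robot with its mouth at about (0.475, 0.021, 0.251). The kickstand foot is at top-view px (203,187). First I'll raise the tool and cross to the rack.

Emit:
step_arm:
  steps:
    - [[-12, -5, 4], 0, 0]
    - [[-12, -5, 4], 0, 0]
    - [[-12, -5, 4], 0, 0]
    - [[-12, -5, 4], 0, 0]

```text
time_s: 1.53
ee_pos: [0.1592, 0.4756, 0.3569]
tcp_rot: [[0.003, 0.239, 0.971], [0.007, 0.971, -0.239], [-1.0, 0.007, 0.002]]
wrist_force: [0.3, 0.3, 1.1]
opening: 0.0854
```

Emit:
step_arm:
  steps:
    - [[0, -15, 12.2], 0, 0]
    - [[0, -15, 12.2], 0, 0]
    - [[0, -15, 12.2], 0, 0]
    - [[0, -15, 12.2], 0, 0]
    - [[0, -15, 12.2], 0, 0]

```text
time_s: 1.95
ee_pos: [0.2423, 0.2983, 0.3561]
tcp_rot: [[0.004, 0.239, 0.971], [0.006, 0.971, -0.239], [-1.0, 0.007, 0.002]]
wrist_force: [0.3, 0.1, 0.1]
opening: 0.085
```

Emit:
step_arm:
  steps:
    - [[0, -15, 12.2], 0, 0]
    - [[0, -15, 12.2], 0, 0]
    - [[0, -15, 12.2], 0, 0]
    - [[0, -15, 12.2], 0, 0]
    - [[0, -15, 12.2], 0, 0]

```text
time_s: 2.37
ee_pos: [0.3254, 0.1209, 0.3553]
tcp_rot: [[0.005, 0.24, 0.971], [0.006, 0.971, -0.24], [-1.0, 0.007, 0.003]]
wrist_force: [0.8, 1.4, 0.6]
opening: 0.0852
```

Emit:
step_arm:
  steps:
    - [[0, -15, 12.2], 0, 0]
    - [[0, -15, 12.2], 0, 0]
    - [[0, -15, 12.2], 0, 0]
    - [[0, -15, 12.2], 0, 0]
    - [[0, -15, 12.2], 0, 0]

```text
time_s: 2.78
ee_pos: [0.4085, -0.0571, 0.3545]
tcp_rot: [[0.005, 0.242, 0.97], [0.006, 0.97, -0.242], [-1.0, 0.007, 0.004]]
wrist_force: [-0.1, 0.3, -0.3]
opening: 0.0852
```

Emit:
step_arm:
  steps:
    - [[0, -15, 12.2], 0, 0]
    - [[0, -15, 12.2], 0, 0]
    - [[0, -15, 12.2], 0, 0]
    - [[0, -15, 12.2], 0, 0]
    - [[0, -15, 12.2], 0, 0]

```text
time_s: 3.2
ee_pos: [0.4914, -0.2352, 0.3532]
tcp_rot: [[0.005, 0.243, 0.97], [0.006, 0.97, -0.243], [-1.0, 0.007, 0.003]]
wrist_force: [-0.0, 0.6, 0.0]
opening: 0.0856
```

Emit:
step_arm:
  steps:
    - [[10, -7, 5], 7, 0]
    - [[10, -7, 5], 14, 0]
    - [[10, -7, 5], 21, 0]
    - [[10, -7, 5], 28, 0]
    - [[10, -7, 5], 35, 0]

```text
time_s: 3.62
ee_pos: [0.5226, -0.3157, 0.2488]
tcp_rot: [[0.0, 0.761, 0.649], [0.009, 0.649, -0.761], [-1.0, 0.006, -0.007]]
wrist_force: [-1.1, 0.2, 0.9]
opening: 0.0853
```

Emit:
step_arm:
  steps:
    - [[0, 0, 0], 7, 0]
    - [[0, 0, 0], 14, 0]
    - [[0, 0, 0], 21, 0]
    - [[0, 0, 0], 29, 0]
    - [[0, 0, 0], 29, 0]

```text
time_s: 4.03
ee_pos: [0.5226, -0.3157, 0.2484]
tcp_rot: [[-0.0, 0.981, 0.193], [0.009, 0.193, -0.981], [-1.0, 0.002, -0.009]]
wrist_force: [0.1, -0.1, 0.6]
opening: 0.0855
```

```bash
cat > h.py <<'E'
from rig import r
import cv2,numpy as np
def look(c,ts,save=None):
    i=r.camera_info(c);p,d=r.snapshot(c)
    if save: cv2.imwrite("pics/"+save,p[:,:,::-1])
    for t in ts: print(c,t,[(np.round(x["at"],4).tolist(),round(x["score"],2)) for x in r.spot_point(t,c)[:2]])
    return p,d,i
def cloud(d,i):
    v,u=np.indices(d.shape)
    pts=np.stack([u,v],-1).reshape(-1,1,2).astype(float)
    K=np.array([[i["fx"],0,i["cx"]],[0,i["fy"],i["cy"]],[0,0,1]])
    s=cv2.undistortPoints(pts,K,np.array([i["k1"],0,0,0,0])).reshape(d.shape+(2,))
    P=np.dstack([s*d[...,None],d])
    return P@i["attitude"].T+i["position"]
def to(w):  # tool-shift (cm) to world point w
    s=r.observe();return np.round(100*s["tcp_rot"].T@(np.array(w)-s["ee_pos"]),2)
E
python3 - <<'E'
from h import *
p,d,i=look("wrist",["plug_collar","plug","pin_plain","pin_ball"],"w1.png")
W=cloud(d,i); near=(np.hypot(W[...,0]-.527,W[...,1]+.3)<.028)&(d>0)
for lo,hi in((.04,.05),(.066,.076)):
    m=near&(W[...,2]>lo)&(W[...,2]<hi); P=W[m]; print(lo,m.sum(),P.mean(0),cv2.minEnclosingCircle(P[:,:2].astype(np.float32)))
E
```

```text
wrist plug_collar [([0.5288, -0.2989, 0.038], 0.57)]
wrist plug [([0.5271, -0.3011, 0.0132], 0.69)]
wrist pin_plain [([0.5189, -0.2411, 0.0058], 0.67)]
wrist pin_ball [([0.5404, -0.356, 0.0058], 0.75)]
0.04 679 [ 0.52661739 -0.29792948  0.04225116] ((0.5268421173095703, -0.29993557929992676), 0.027903739362955093)
0.066 252 [ 0.52635352 -0.29825477  0.0692997 ] ((0.5264098644256592, -0.298454612493515), 0.008977343328297138)
```

View pics/w1.png

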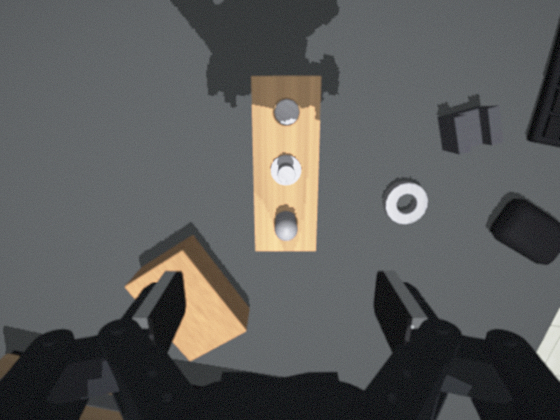

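The fit is good: grip top radius 9.0 mm, z 0.069. Descending to grasp.

Emit:
step_arm:
  steps:
    - [[5, 0.66, -1.44], 0, 0]
    - [[10, 0.66, -1.44], 0, 0]
    - [[13, 0.66, -1.44], 0, 0]
    - [[13, 0.66, -1.44], 0, 0]

```text
time_s: 4.62
ee_pos: [0.5234, -0.2969, 0.1126]
tcp_rot: [[-0.008, 0.979, 0.204], [0.014, 0.204, -0.979], [-1.0, -0.005, -0.015]]
wrist_force: [-0.3, 0.2, -1.2]
opening: 0.0854
```

Emit:
step_arm:
  steps:
    - [[3, 0, 0], 0, 0]
    - [[5, 0, 0], 0, 0]
    - [[7, 0, 0], 0, 0]
    - [[7, 0, 0], 0, 0]

```text
time_s: 4.95
ee_pos: [0.5219, -0.2953, 0.0406]
tcp_rot: [[-0.011, 0.979, 0.205], [0.017, 0.205, -0.979], [-1.0, -0.007, -0.018]]
wrist_force: [0.1, 0.7, -1.0]
opening: 0.0856
```

Emit:
step_arm:
  steps:
    - [[0, 0, 0], 0, 1]
    - [[0, 0, 0], 0, 1]
    - [[0, 0, 0], 0, 1]
    - [[0, 0, 0], 0, 1]
    - [[0, 0, 0], 0, 1]
  grip_force: 40

```text
time_s: 5.37
ee_pos: [0.5235, -0.2958, 0.0424]
tcp_rot: [[-0.007, 0.979, 0.205], [0.015, 0.205, -0.979], [-1.0, -0.004, -0.016]]
wrist_force: [2.2, 2.2, 7.2]
opening: 0.0278
```

Emit:
step_arm:
  steps:
    - [[0, 0, 0], 0, 1]
    - [[0, 0, 0], 0, 1]
    - [[0, 0, 0], 0, 1]
    - [[0, 0, 0], 0, 1]
    - [[0, 0, 0], 0, 1]

```text
time_s: 5.78
ee_pos: [0.5253, -0.2966, 0.0445]
tcp_rot: [[-0.003, 0.979, 0.205], [0.013, 0.205, -0.979], [-1.0, -0.0, -0.013]]
wrist_force: [3.2, 2.0, 11.6]
opening: 0.0168
```

Emit:
step_arm:
  steps:
    - [[-1, 0, 0], 0, 1]
    - [[-3, 0, 0], 0, 1]
    - [[-6, 0, 0], 0, 1]
    - [[-10, 0, 0], 0, 1]
    - [[-13, 0, 0], 0, 1]

```text
time_s: 6.2
ee_pos: [0.5255, -0.2983, 0.1778]
tcp_rot: [[-0.002, 0.979, 0.205], [0.012, 0.205, -0.979], [-1.0, 0.001, -0.012]]
wrist_force: [0.8, -0.2, -1.5]
opening: 0.0167
```

Emit:
step_arm:
  steps:
    - [[-14, 0, 0], -7, 1]
    - [[-14, 0, 0], -14, 1]
    - [[-14, 0, 0], -21, 1]
    - [[-14, 0, 0], -28, 1]
    - [[-14, 0, 0], -35, 1]

```text
time_s: 6.62
ee_pos: [0.5266, -0.3007, 0.3242]
tcp_rot: [[0.005, 0.68, 0.734], [0.007, 0.734, -0.68], [-1.0, 0.008, -0.001]]
wrist_force: [0.0, -0.2, -2.7]
opening: 0.0169
```

Emit:
step_arm:
  steps:
    - [[0, 0, 0], -7, 1]
    - [[0, 0, 0], -14, 1]
    - [[0, 0, 0], -21, 1]
    - [[0, 0, 0], -28, 1]
    - [[0, 0, 0], -35, 1]

```text
time_s: 7.03
ee_pos: [0.5261, -0.3004, 0.3248]
tcp_rot: [[0.005, 0.13, 0.992], [0.007, 0.991, -0.13], [-1.0, 0.008, 0.004]]
wrist_force: [-0.6, 0.3, -1.1]
opening: 0.0165
```

Run:
```python
from h import *
s=r.observe();print(s["time_s"],s["ee_pos"],s["tcp_rot"].round(3),s["opening"],s["wrist_force"])
look("scene",["plug_collar","plug","tube_mouth"])
p,d,i=look("top",["plug_collar","plug","tube_mouth","kick_foot"])
p,d,i=look("wrist",["plug_collar"],"w2.png")
print(to([.49,.015,.32]))
```

```text
7.0333 [ 0.5261131  -0.30044257  0.32479139] [[ 0.005  0.13   0.992]
 [ 0.007  0.991 -0.13 ]
 [-1.     0.008  0.004]] 0.016497449088007918 [-0.61944292  0.32120508 -1.14620071]
scene plug_collar [([0.5261, -0.3043, 0.3194], 0.54)]
scene plug [([0.5317, -0.3025, 0.2909], 0.56), ([0.5838, 0.158, 0.2333], 0.32)]
scene tube_mouth [([0.474, 0.0194, 0.2532], 0.75)]
top plug_collar []
top plug []
top tube_mouth [([0.4721, 0.0255, 0.254], 0.95)]
top kick_foot [([0.5797, 0.1578, 0.2281], 0.64)]
wrist plug_collar [([0.5331, -0.3005, 0.3189], 0.79)]
[ 0.61 30.76 -7.94]
```

View pics/w2.png

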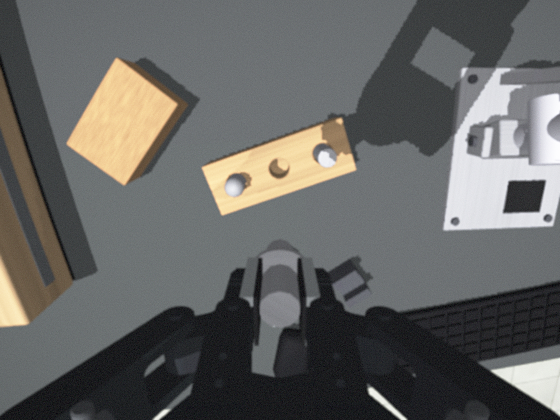

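The plug is held between the pads, axis vertical (collar at px 280,310), and its well at (280,165) is empty. Next I'll hover beside the mouth.

Emit:
step_arm:
  steps:
    - [[-0.5, 19, -2.5], 0, 1]
    - [[-0.5, 19, -2.5], 0, 1]
    - [[-0.5, 19, -2.5], 0, 1]
    - [[-0.5, 19, -2.5], 0, 1]
    - [[-0.5, 19, -2.5], -2.5, 1]

```text
time_s: 8.0
ee_pos: [0.5274, -0.1058, 0.3309]
tcp_rot: [[0.005, 0.093, 0.996], [0.008, 0.996, -0.093], [-1.0, 0.008, 0.005]]
wrist_force: [1.1, -0.4, -1.5]
opening: 0.0162
```

Emit:
step_arm:
  steps:
    - [[-0.5, 13, -2], 0, 1]
    - [[-0.5, 13, -2], 0, 1]
    - [[-0.5, 13, -2], 0, 1]
    - [[-0.5, 13, -2], 0, 1]
    - [[-0.5, 13, -2], 0, 1]

```text
time_s: 8.42
ee_pos: [0.5193, 0.0279, 0.3372]
tcp_rot: [[0.006, 0.09, 0.996], [0.008, 0.996, -0.09], [-1.0, 0.008, 0.005]]
wrist_force: [0.6, -1.3, -1.5]
opening: 0.0167
```

Run:
```python
from h import *
s=r.observe();print(s["time_s"],s["ee_pos"],s["tcp_rot"].round(3),s["opening"],s["wrist_force"])
p,d,i=look("wrist",["plug_collar","tube_mouth"],"w3.png")
W=cloud(d,i); T=(W-s["ee_pos"])@s["tcp_rot"]
m=(d>0)&(abs(T[...,1])<.02)&(abs(T[...,2])<.03)&(T[...,0]>.002)&(T[...,0]<.045)
P=T[m]
for lo in np.arange(.0,.044,.004):
    Q=P[(P[:,0]>=lo)&(P[:,0]<lo+.004)]
    if len(Q)>5: print(round(lo,3),len(Q),Q[:,1].min().round(4),Q[:,1].max().round(4),Q[:,2].min().round(4),Q[:,2].max().round(4))
np.save("W3.npy",W)
look("top",["tube_mouth","plug_collar"],"t3.png")
for c in("wrist",):
  m=(d>0)&(np.hypot(W[...,0]-.4745,W[...,1]-.022)<.022)&(W[...,2]>.243)&(W[...,2]<.264)
  print(m.sum(), W[m].mean(0), W[m].min(0),W[m].max(0))
```

```text
8.4167 [0.51933885 0.02792586 0.3372137 ] [[ 0.006  0.09   0.996]
 [ 0.008  0.996 -0.09 ]
 [-1.     0.008  0.005]] 0.016667862658668327 [ 0.58913664 -1.2928132  -1.53808245]
wrist plug_collar [([0.5237, 0.0298, 0.3301], 0.6)]
wrist tube_mouth [([0.4746, 0.0216, 0.253], 0.58), ([0.5308, 0.0115, 0.0023], 0.24)]
0.0 152 -0.0106 0.0122 -0.0133 -0.0013
0.004 54 -0.0112 0.0128 -0.0131 -0.0073
0.02 32 -0.005 0.0065 -0.0067 -0.0039
0.024 40 -0.0056 0.0084 -0.0063 -0.0015
0.028 45 -0.0069 0.0079 -0.0056 -0.0009
0.032 31 -0.0059 0.0074 -0.0048 -0.0008
top tube_mouth []
top plug_collar [([0.5109, -0.2435, 0.003], 0.52), ([0.5348, 0.0142, -0.0056], 0.44)]
1070 [0.47318573 0.02381835 0.25092682] [0.45630999 0.00635602 0.24301528] [0.49385131 0.04161089 0.25715913]
```

View pics/w3.png

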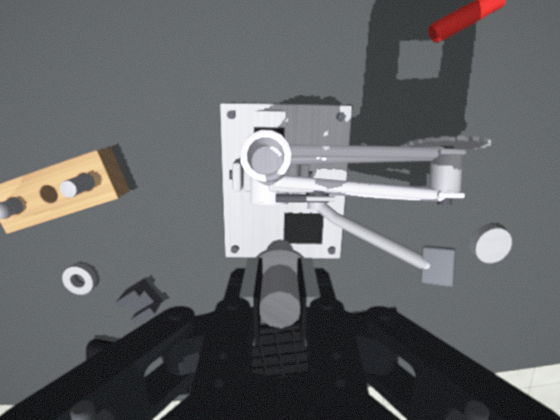

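Run:
```python
from h import *
from scipy.optimize import least_squares
W=np.load("W3.npy")
psi=-.085;ex=np.array([np.cos(psi),np.sin(psi),0]);ey=np.array([-np.sin(psi),np.cos(psi),0]);ez=np.array([0,0,1.])
ax=-np.sin(.26)*ex+np.cos(.26)*ez; tx=np.cos(.26)*ex+np.sin(.26)*ez
R=np.c_[tx,ey,ax]; c=np.array([.4743,.022,.2525])
L=((W-c)@R); L=L[(np.abs(L)<.03).all(-1)]
print(np.histogram(L[:,2],bins=np.arange(-.03,.012,.003)))
z0=np.median(L[(abs(L[:,2])<.005),2]);Q=L[abs(L[:,2]-z0)<.002]
print(z0,len(Q),Q.min(0),Q.max(0))
# annulus fit: residual outside 13..18
f=lambda p:(lambda h:np.clip(h-.018,0,None)+np.clip(.013-h,0,None))(np.hypot(Q[:,0]-p[0],Q[:,1]-p[1]))
s=least_squares(f,[0,0],loss="soft_l1",f_scale=.001,diff_step=1e-3,x_scale=.001);print(s.x,s.cost)
m=c+R@np.array([*s.x,z0]);print("mouth",m, cv2.minEnclosingCircle(Q[:,:2].astype(np.float32)))
# TCP so that foot centre sits at tube (-.0035,0,-depth)
o=r.observe();Rt=o["tcp_rot"]
for dep in(-.012,0,.008,.015):
    foot=m+R@np.array([-.0035,0,-dep]); tcp=foot-Rt@np.array([.0345,.001,.003])
    print(dep,foot,tcp,to(tcp))
```

```text
(array([ 29,  35,  32,  29,  42,  31,  39,  44,  41, 871, 125,   0,   0]), array([-3.0000000e-02, -2.7000000e-02, -2.4000000e-02, -2.1000000e-02,
       -1.8000000e-02, -1.5000000e-02, -1.2000000e-02, -9.0000000e-03,
       -6.0000000e-03, -3.0000000e-03, -6.9388939e-18,  3.0000000e-03,
        6.0000000e-03,  9.0000000e-03]))
-0.0008192130327357033 990 [-0.01893617 -0.01587589 -0.00280985] [0.0162523  0.01944585 0.00108083]
[-0.00138972  0.00187022] 3.466183368235356e-07
mouth [0.47333046 0.02395961 0.25135105] ((-0.001352181425318122, 0.0018512960523366928), 0.01797470636665821)
-0.012 [0.46688648 0.02450867 0.26204795] [0.46362801 0.02354166 0.29652544] [ 3.99 -0.64 -5.59]
0 [0.46996031 0.02424677 0.25045127] [0.46670184 0.02327975 0.28492876] [ 5.15 -0.65 -5.29]
0.008 [0.47200953 0.02407216 0.24272015] [0.46875106 0.02310515 0.27719764] [ 5.92 -0.65 -5.09]
0.015 [0.47380259 0.02391938 0.23595542] [0.47054413 0.02295237 0.27043291] [ 6.6  -0.65 -4.91]
```

The rim circle fits with radius 17.97 mm, so the mouth is at (0.4733, 0.0240, 0.2514).

Emit:
step_arm:
  steps:
    - [[1, -0.65, -3.5], 0, 1]
    - [[2, -0.65, -5.6], 0, 1]
    - [[3.5, -0.65, -5.6], 0, 1]
    - [[4, -0.65, -5.6], 0, 1]
    - [[4, -0.65, -5.6], 0, 1]
  grip_force: 25

```text
time_s: 9.13
ee_pos: [0.4634, 0.0228, 0.2956]
tcp_rot: [[0.004, 0.096, 0.995], [0.007, 0.995, -0.096], [-1.0, 0.008, 0.003]]
wrist_force: [0.1, 0.5, -1.0]
opening: 0.0162
```

Run:
```python
from h import *
o=r.observe();print(o["ee_pos"],o["tcp_rot"].round(3),o["wrist_force"])
for w in([.46670184,.02327975,.28492876],[.46875106,.02310515,.27719764],[.47054413,.02295237,.27043291]):print(to(w))
```

```text
[0.46337806 0.02284501 0.29562122] [[ 0.004  0.096  0.995]
 [ 0.007  0.995 -0.096]
 [-1.     0.008  0.003]] [ 0.0844609   0.53891637 -0.9674576 ]
[1.07 0.07 0.32]
[1.84 0.06 0.53]
[2.52 0.06 0.71]
```

Emit:
step_arm:
  steps:
    - [[0.6, 0.06, 0.2], 0, 1]
    - [[1.1, 0.06, 0.33], 0, 1]
    - [[1.5, 0.06, 0.43], 0, 1]
    - [[1.9, 0.06, 0.53], 0, 1]
    - [[1.9, 0.06, 0.53], 0, 1]

```text
time_s: 9.55
ee_pos: [0.4688, 0.0231, 0.2758]
tcp_rot: [[0.002, 0.096, 0.995], [0.008, 0.995, -0.096], [-1.0, 0.008, 0.002]]
wrist_force: [0.1, -0.0, -1.5]
opening: 0.0166
```

Emit:
step_arm:
  steps:
    - [[0.3, 0, 0.08], 0, 1]
    - [[0.6, 0, 0.16], 0, 1]
    - [[0.6, 0, 0.16], 0, 1]

```text
time_s: 9.8
ee_pos: [0.4704, 0.023, 0.2692]
tcp_rot: [[0.002, 0.096, 0.995], [0.008, 0.995, -0.096], [-1.0, 0.008, 0.001]]
wrist_force: [-0.8, -0.3, -2.1]
opening: 0.0168
```

No contact so far at about 16 mm depth. I'll go a little deeper and then let go.

Emit:
step_arm:
  steps:
    - [[0.3, 0, 0.05], 0, 1]
    - [[0.5, 0, 0.08], 0, 1]
    - [[0.5, 0, 0.08], 0, 1]

```text
time_s: 10.05
ee_pos: [0.471, 0.023, 0.2638]
tcp_rot: [[0.001, 0.096, 0.995], [0.008, 0.995, -0.096], [-1.0, 0.008, 0.0]]
wrist_force: [0.2, 0.4, -1.1]
opening: 0.0167
```

Emit:
step_arm:
  steps:
    - [[0, 0, 0], 0, 0.4]
    - [[0, 0, 0], 0, 0.4]
    - [[0, 0, 0], 0, 0.4]
    - [[0, 0, 0], 0, 0.4]
    - [[0, 0, 0], 0, 0.4]

```text
time_s: 10.47
ee_pos: [0.4711, 0.0229, 0.2639]
tcp_rot: [[0.001, 0.096, 0.995], [0.008, 0.995, -0.096], [-1.0, 0.008, 0.001]]
wrist_force: [-0.4, 0.0, -0.6]
opening: 0.0512
```

Emit:
step_arm:
  steps:
    - [[-3, 0, 0], 0, 0.4]
    - [[-7, 0, 0], 0, 0.4]
    - [[-9, 0, 0], 0, 0.4]
    - [[-9, 0, 4], 0, 0.8]
    - [[-9, 0, 7], 0, 1]

```text
time_s: 10.88
ee_pos: [0.5423, 0.0154, 0.3565]
tcp_rot: [[0.006, 0.096, 0.995], [0.007, 0.995, -0.096], [-1.0, 0.008, 0.006]]
wrist_force: [-0.3, -0.1, 0.7]
opening: 0.0282
```

Run:
```python
from h import *
o=r.observe();print(o["time_s"],o["ee_pos"],o["tcp_rot"].round(3),o["wrist_force"],o["opening"])
p,d,i=look("wrist",["plug_collar","plug","tube_mouth","kick_foot","kick_pivot"],"w4.png");np.save("W4.npy",cloud(d,i))
look("scene",["plug_collar","plug","kick_foot"])
look("top",["plug_collar","kick_foot"])
```

```text
10.8833 [0.54227596 0.01541605 0.35645362] [[ 0.006  0.096  0.995]
 [ 0.007  0.995 -0.096]
 [-1.     0.008  0.006]] [-0.34585655 -0.05593151  0.65991636] 0.028228978681045947
wrist plug_collar [([0.4761, 0.027, 0.2482], 0.57)]
wrist plug [([0.479, 0.0168, 0.225], 0.65), ([0.68, -0.3163, -0.0029], 0.33)]
wrist tube_mouth [([0.723, -0.2184, 0.0016], 0.19)]
wrist kick_foot [([0.5843, 0.1616, 0.2303], 0.95), ([0.5423, 0.0682, 0.1528], 0.51)]
wrist kick_pivot [([0.5425, 0.0687, 0.1562], 0.78), ([0.5274, -0.3035, -0.002], 0.18)]
scene plug_collar [([0.4732, 0.0198, 0.2522], 0.62)]
scene plug [([0.4801, 0.0206, 0.2269], 0.56), ([0.6777, 0.3557, -0.0025], 0.47)]
scene kick_foot [([0.5825, 0.1601, 0.2325], 0.66)]
top plug_collar []
top kick_foot [([0.5784, 0.1606, 0.2313], 0.58)]
```

View pics/w4.png

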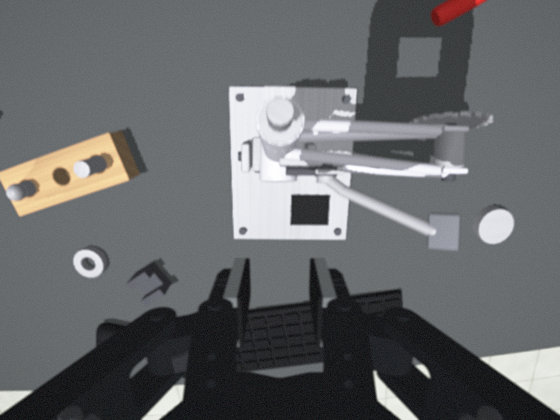

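The plug dropped in: the collar covers the mouth at px (280,125) and it lies along the tube. Next, checking the seat depth numerically.

Run:
```python
from h import *
W=np.load("W4.npy");psi=-.085;ex=np.array([np.cos(psi),np.sin(psi),0]);ey=np.array([-np.sin(psi),np.cos(psi),0]);ez=np.array([0,0,1.])
R=np.c_[np.cos(.26)*ex+np.sin(.26)*ez,ey,-np.sin(.26)*ex+np.cos(.26)*ez]
L=(W-np.array([.4733,.024,.2514]))@R; L=L[(np.hypot(L[...,0],L[...,1])<.022)&(abs(L[...,2])<.05)]
print(np.histogram(L[:,2],bins=np.arange(-.016,.04,.004)))
for lo,hi in((.026,.034),(.001,.008)):
    Q=L[(L[:,2]>lo)&(L[:,2]<hi)];print(np.median(Q,0),Q.min(0),Q.max(0),cv2.minEnclosingCircle(Q[:,:2].astype(np.float32)))
# foot
F=W[(np.linalg.norm(W-np.array([.582,.16,.231]),axis=-1)<.025)]
print("foot",len(F),F.mean(0),F.min(0),F.max(0))
u,s,v=np.linalg.svd(F-F.mean(0));print(s,v[2])
print(to([.582,.16,.29]))
```

```text
(array([ 27,  37,  31, 191, 400, 540,  24,  28,  28,  29,  36, 602,   0]), array([-0.016, -0.012, -0.008, -0.004,  0.   ,  0.004,  0.008,  0.012,
        0.016,  0.02 ,  0.024,  0.028,  0.032,  0.036]))
[ 0.00113351 -0.00022028  0.030112  ] [-0.00733223 -0.00909315  0.02603248] [0.00961967 0.00875848 0.03193513] ((0.0009117049630731344, -0.0001450881827622652), 0.009226001799106598)
[ 0.00649545 -0.00091855  0.00425335] [-0.01649067 -0.01639058  0.00104547] [0.01747779 0.01581188 0.00799377] ((0.00036849899333901703, -9.359822433907539e-05), 0.017259672284126282)
foot 1318 [0.57980606 0.15570356 0.2335743 ] [0.56495121 0.13648694 0.21705186] [0.59606442 0.17267856 0.24526167]
[0.34879462 0.30693266 0.0471774 ] [ 0.29029804  0.51916672 -0.80386128]
[ 6.54 14.73  2.74]
```

The plug is fully home: its top is 30.1 mm above the rim and centred within 1 mm. Now I'll plan the kickstand push.

```bash
cat >> h.py <<'E'
psi=-.085;ex=np.array([np.cos(psi),np.sin(psi),0]);ey=np.array([-np.sin(psi),np.cos(psi),0]);ez=np.array([0,0,1.])
def Rt(t): return np.c_[np.cos(t)*ex+np.sin(t)*ez,ey,-np.sin(t)*ex+np.cos(t)*ez]
O=np.array([.4733,.024,.2514])-Rt(.26)@[0,0,.23]
def foot(k,t=.26,n=.005):
    a=.6-k; return O+Rt(t)@np.array([.085,.05+.117*np.cos(a)-n*np.sin(a)-.004,.12+.117*np.sin(a)+n*np.cos(a)])
E
python3 - <<'E'
from h import *
print("O",O,"foot0",foot(0,n=0))
print("hover",to(foot(0)+[0,0,.03]))
o=r.observe();b=foot(0)+[0,0,.03]
for k in np.arange(0,1.25,.1): print(round(k,1),foot(k).round(4),(100*o["tcp_rot"].T@(foot(k)-b)).round(2))
E
```

```text
O [0.53221505 0.01898013 0.02913031] foot0 [0.57850449 0.15811686 0.23079173]
hover [ 9.05 14.2   2.3 ]
0.0 [0.5772 0.1554 0.2348] [ 3.   -0.02 -0.  ]
0.1 [0.5802 0.1617 0.2254] [3.94 0.63 0.24]
0.2 [0.5834 0.167  0.2154] [4.94 1.18 0.5 ]
0.3 [0.5865 0.1712 0.205 ] [5.99 1.62 0.77]
0.4 [0.5897 0.1743 0.1941] [7.08 1.95 1.05]
0.5 [0.5928 0.1763 0.183 ] [8.19 2.17 1.34]
0.6 [0.5959 0.1771 0.1718] [9.32 2.27 1.64]
0.7 [0.5989 0.1768 0.1605] [10.45  2.26  1.94]
0.8 [0.6017 0.1753 0.1492] [11.57  2.13  2.24]
0.9 [0.6045 0.1727 0.1382] [12.68  1.88  2.54]
1.0 [0.607  0.1689 0.1274] [13.76  1.52  2.83]
1.1 [0.6094 0.164  0.117 ] [14.79  1.05  3.11]
1.2 [0.6115 0.1581 0.1071] [15.78  0.48  3.37]
```

Emit:
step_arm:
  steps:
    - [[2, 4, 1], 0, 1]
    - [[4, 8, 2], 0, 1]
    - [[6, 12, 2.3], 0, 1]
    - [[8, 14.2, 2.3], 0, 1]
    - [[9, 14.2, 2.3], 0, 1]
  grip_force: 40

```text
time_s: 11.95
ee_pos: [0.5762, 0.1599, 0.2619]
tcp_rot: [[-0.002, 0.093, 0.996], [0.008, 0.996, -0.093], [-1.0, 0.008, -0.003]]
wrist_force: [-0.4, 1.1, -0.4]
opening: -0.0
```

Emit:
step_arm:
  steps:
    - [[1.3, 0, 0], 0, 1]
    - [[2.2, 0, 0], 0, 1]
    - [[3, 0.1, 0.1], 0, 1]
    - [[4, 0.6, 0.2], 0, 1]
    - [[5, 1.2, 0.5], 0, 1]

```text
time_s: 12.37
ee_pos: [0.5829, 0.171, 0.2126]
tcp_rot: [[0.0, 0.094, 0.996], [0.008, 0.996, -0.094], [-1.0, 0.008, -0.001]]
wrist_force: [-1.4, -3.3, 2.7]
opening: -0.0001
```

Emit:
step_arm:
  steps:
    - [[1, 0.5, 0.3], 0, 1]
    - [[2.1, 0.8, 0.6], 0, 1]
    - [[3.2, 1, 0.8], 0, 1]

```text
time_s: 12.62
ee_pos: [0.5924, 0.1806, 0.1797]
tcp_rot: [[0.001, 0.094, 0.996], [0.008, 0.996, -0.094], [-1.0, 0.008, 0.0]]
wrist_force: [1.4, -1.3, 1.8]
opening: -0.0001
```

Emit:
step_arm:
  steps:
    - [[1.2, -0.1, 0.3], 0, 1]
    - [[2.4, -0.3, 0.6], 0, 1]
    - [[3.5, -0.5, 0.9], 0, 1]
    - [[4.7, -0.9, 1.3], 0, 1]
    - [[5.8, -1.3, 1.6], 0, 1]

```text
time_s: 13.03
ee_pos: [0.6073, 0.166, 0.12]
tcp_rot: [[0.0, 0.094, 0.996], [0.008, 0.996, -0.094], [-1.0, 0.008, -0.001]]
wrist_force: [0.2, -0.4, 0.2]
opening: -0.0001
```

Emit:
step_arm:
  steps:
    - [[1, -0.6, 0.3], 0, 1]
    - [[1.5, -1, 0.4], 0, 1]
    - [[1.5, -1, 0.4], 0, 1]

```text
time_s: 13.28
ee_pos: [0.6099, 0.1545, 0.1033]
tcp_rot: [[-0.002, 0.095, 0.995], [0.007, 0.995, -0.095], [-1.0, 0.007, -0.003]]
wrist_force: [1.5, 0.0, 0.5]
opening: 0.0
```

Run:
```python
from h import *
o=r.observe();print(o["time_s"],o["ee_pos"],o["wrist_force"])
p,d,i=look("scene",["kick_foot","plug_collar","tube_mouth","seat_tube"])
cv2.imwrite("pics/s5.png",cv2.resize(p[120:300,200:400,::-1],None,fx=4,fy=4)[:600,:800])
print("down",foot(2.2,n=0))
look("wrist",["kick_foot","plug_collar"])
```

```text
13.2833 [0.60987838 0.15448114 0.1033057 ] [1.45130358 0.03279812 0.45638867]
scene kick_foot [([0.6263, 0.0813, 0.0577], 0.72)]
scene plug_collar [([0.4743, 0.0178, 0.2557], 0.65)]
scene tube_mouth [([0.4759, 0.0221, 0.2515], 0.92)]
scene seat_tube [([0.535, 0.0134, 0.03], 0.78), ([0.4715, 0.0215, 0.2514], 0.36)]
down [0.61689566 0.05450284 0.05392953]
wrist kick_foot [([0.6181, 0.0564, 0.054], 0.75)]
wrist plug_collar [([0.5333, 0.0198, 0.0255], 0.43)]
```

View pics/s5.png

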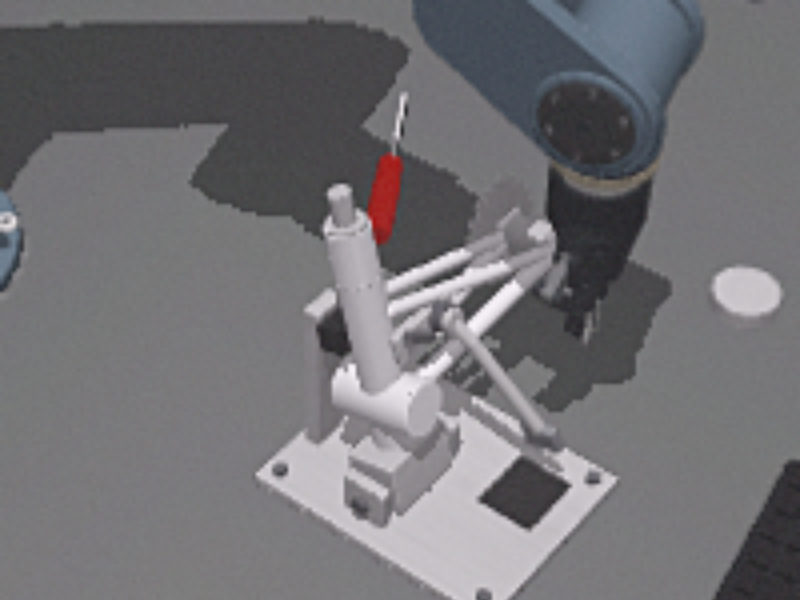

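The kickstand is down: its foot measures (0.618, 0.056, 0.054) against (0.617, 0.055, 0.054) predicted. In the crop the leg ends at (550,435), the plug is in the tube and the frame is on its rest. Next I'll retract and go over the tube.

Emit:
step_arm:
  steps:
    - [[-4, 0, 0], 0, 1]
    - [[-8, 0, 0], 0, 1]
    - [[-12, 0, 0], 0, 1]
    - [[-16, 0, 0], 0, 1]
    - [[-21, 0, 0], 0, 1]

```text
time_s: 14.1
ee_pos: [0.6098, 0.1545, 0.3093]
tcp_rot: [[0.001, 0.093, 0.996], [0.008, 0.996, -0.093], [-1.0, 0.008, 0.0]]
wrist_force: [0.5, 0.2, -0.8]
opening: 0.0
```

Emit:
step_arm:
  steps:
    - [[-3, -3, -2.4], 0, 0.6]
    - [[-4, -6, -4.8], 0, 0.3]
    - [[-4, -9, -7.5], 0, 0]
    - [[-4, -12, -10], 0, 0]
    - [[-4, -14.3, -12], 0, 0]

```text
time_s: 14.52
ee_pos: [0.4748, 0.0218, 0.3486]
tcp_rot: [[0.002, 0.093, 0.996], [0.007, 0.996, -0.093], [-1.0, 0.008, 0.001]]
wrist_force: [0.6, -1.4, 0.1]
opening: 0.0607
```

Emit:
step_arm:
  steps:
    - [[0, 0, 0], 0, 0]
    - [[0, 0, 0], 0, 0]

```text
time_s: 14.68
ee_pos: [0.474, 0.0211, 0.3496]
tcp_rot: [[0.004, 0.095, 0.995], [0.007, 0.995, -0.095], [-1.0, 0.008, 0.003]]
wrist_force: [0.8, 0.1, -0.1]
opening: 0.0831
```

Run:
```python
from h import *
o=r.observe();print(o["ee_pos"],o["tcp_rot"].round(3),o["opening"])
p=O+Rt(.26)@[0,0,.218]; print(p,to([p[0],p[1],.30]),to([p[0],p[1],.219]))
```

```text
[0.47404531 0.02110064 0.34955262] [[ 0.004  0.095  0.995]
 [ 0.007  0.995 -0.095]
 [-1.     0.008  0.003]] 0.0830689249587766
[0.47637383 0.02373809 0.23980332] [4.96 0.25 0.19] [13.06  0.18  0.17]
```

Emit:
step_arm:
  steps:
    - [[4, 0.2, 0.2], 0, 0]
    - [[7.5, 0.2, 0.2], 0, 0]
    - [[10, 0.2, 0.2], 0, 0]
    - [[11.5, 0.2, 0.2], 0, 0]
    - [[12, 0.2, 0.2], 0, 0]

```text
time_s: 15.1
ee_pos: [0.4763, 0.0246, 0.227]
tcp_rot: [[-0.0, 0.094, 0.996], [0.008, 0.996, -0.094], [-1.0, 0.008, -0.001]]
wrist_force: [-0.1, 1.1, -0.4]
opening: 0.0856
```

Emit:
step_arm:
  steps:
    - [[0.8, 0, 0], 0, 0]
    - [[0.8, 0, 0], 0, 0]
    - [[0.8, 0, 0], 0, 0]

```text
time_s: 15.35
ee_pos: [0.4768, 0.025, 0.2194]
tcp_rot: [[0.0, 0.094, 0.996], [0.008, 0.996, -0.094], [-1.0, 0.008, -0.0]]
wrist_force: [-0.2, -0.1, -0.0]
opening: 0.0856
```

Emit:
step_arm:
  steps:
    - [[0, -0.1, 0], 0, 1]
    - [[0, -0.1, 0], 0, 1]
    - [[0, -0.1, 0], 0, 1]
    - [[0, -0.1, 0], 0, 1]
    - [[0, -0.1, 0], 0, 1]
  grip_force: 40

```text
time_s: 15.77
ee_pos: [0.4768, 0.023, 0.2201]
tcp_rot: [[0.001, 0.094, 0.996], [0.006, 0.996, -0.094], [-1.0, 0.006, 0.0]]
wrist_force: [-2.4, -8.1, 8.0]
opening: 0.0341
```

Emit:
step_arm:
  steps:
    - [[0, 0, 0], 0, 1]
    - [[0, 0, 0], 0, 1]
    - [[0, 0, 0], 0, 1]

```text
time_s: 16.02
ee_pos: [0.4768, 0.023, 0.2201]
tcp_rot: [[0.001, 0.094, 0.996], [0.005, 0.996, -0.094], [-1.0, 0.005, 0.0]]
wrist_force: [0.8, 1.1, -0.1]
opening: 0.0341
```

The tube is gripped. Swinging it upright along the arc.

Emit:
step_arm:
  steps:
    - [[-0.1, 0, 0.4], 0, 1]
    - [[-0.2, 0, 0.8], 0, 1]
    - [[-0.3, 0, 1.3], 0, 1]
    - [[-0.4, 0, 1.8], 0, 1]
    - [[-0.5, 0, 2.4], 0, 1]

```text
time_s: 16.43
ee_pos: [0.501, 0.0204, 0.225]
tcp_rot: [[0.0, 0.094, 0.996], [0.005, 0.996, -0.094], [-1.0, 0.005, -0.0]]
wrist_force: [-2.8, -4.9, -2.1]
opening: 0.0341
```

Emit:
step_arm:
  steps:
    - [[-0.1, 0, 0.6], 0, 1]
    - [[-0.15, 0, 1.2], 0, 1]
    - [[-0.2, 0, 1.8], 0, 1]
    - [[-0.2, 0, 2.4], 0, 1]
    - [[-0.2, 0, 2.8], 0, 1]

```text
time_s: 16.85
ee_pos: [0.5301, 0.0172, 0.2273]
tcp_rot: [[0.001, 0.094, 0.996], [0.004, 0.996, -0.094], [-1.0, 0.004, 0.001]]
wrist_force: [-2.6, -6.3, 1.5]
opening: 0.0342
```

Emit:
step_arm:
  steps:
    - [[0, 0, 0], 0, 1]
    - [[0, 0, 0], 0, 1]
    - [[0, 0, 0], 0, 1]

```text
time_s: 17.1
ee_pos: [0.5303, 0.0172, 0.2273]
tcp_rot: [[0.002, 0.094, 0.996], [0.004, 0.996, -0.094], [-1.0, 0.004, 0.001]]
wrist_force: [-0.8, -3.9, -1.0]
opening: 0.0339
```

Run:
```python
from h import *
o=r.observe();print(o["time_s"],o["ee_pos"],o["tcp_rot"].round(3),o["wrist_force"],o["opening"])
p,d,i=look("scene",["tube_mouth","plug_collar","kick_foot","kick_pivot"])
cv2.imwrite("pics/s6.png",cv2.resize(p[120:300,200:400,::-1],None,fx=4,fy=4)[:600,:800])
look("top",["kick_pivot","kick_foot"])
u=O+Rt(0)@[0,0,.218];print("upright grasp",u,to([u[0],u[1],o["ee_pos"][2]]))
for t in(0,.04,.08): print(t,"mouth",O+Rt(t)@[0,0,.23],"foot",foot(2.2,t,0),"pivot",O+Rt(t)@[.035,.05,.12])
```

```text
17.1 [0.53029085 0.0171765  0.22734734] [[ 0.002  0.094  0.996]
 [ 0.004  0.996 -0.094]
 [-1.     0.004  0.001]] [-0.82270664 -3.92286687 -0.99448163] 0.0338953326359639
scene tube_mouth [([0.5292, 0.0146, 0.2602], 0.61)]
scene plug_collar [([0.5279, 0.0123, 0.2602], 0.51)]
scene kick_foot [([0.6219, 0.0547, 0.0369], 0.45)]
scene kick_pivot [([0.5729, 0.0634, 0.149], 0.76)]
top kick_pivot [([0.5685, 0.0623, 0.1474], 0.96), ([0.5132, -0.2425, 0.002], 0.56)]
top kick_foot []
upright grasp [0.53221505 0.01898013 0.24713031] [-0.   0.2  0.2]
0 mouth [0.53221505 0.01898013 0.25913031] foot [0.62052343 0.05419374 0.03218019] pivot [0.57133358 0.06582819 0.14913031]
0.04 mouth [0.52305071 0.01976098 0.25894633] foot [0.62033416 0.05420986 0.03557685] pivot [0.56652429 0.06623797 0.15043394]
0.08 mouth [0.51390103 0.02054058 0.2583947 ] foot [0.62000971 0.05423751 0.03896319] pivot [0.5616669  0.06665184 0.15154352]
```

View pics/s6.png

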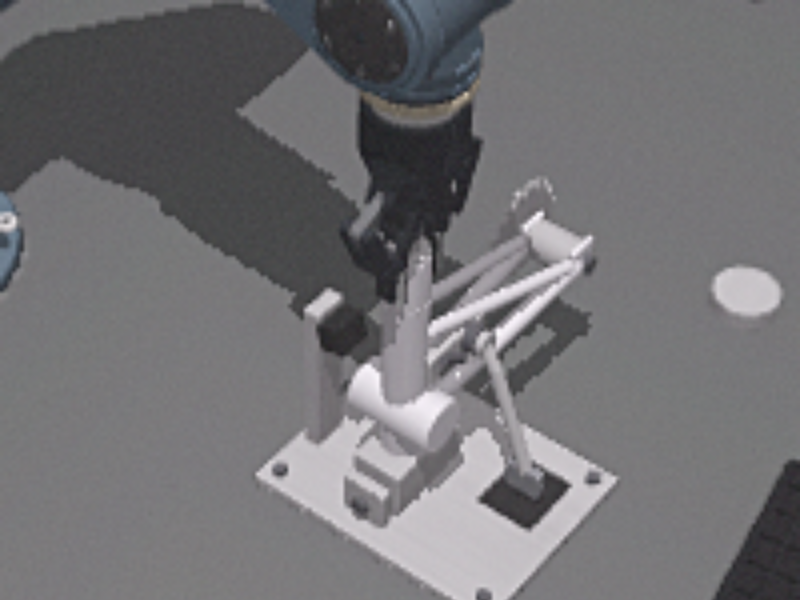

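The frame is upright, with a tilt of about 0.01 from the grasp position. In the crop the tube is held at (420,260), clear of its rest, and the foot at (530,480) is above the pad. I'll hold briefly, then hand in.

Emit:
step_arm:
  steps:
    - [[0, 0, 0], 0, 1]
    - [[0, 0, 0], 0, 1]
    - [[0, 0, 0], 0, 1]
    - [[0, 0, 0], 0, 1]
    - [[0, 0, 0], 0, 1]

```text
time_s: 17.92
ee_pos: [0.5301, 0.0172, 0.2273]
tcp_rot: [[0.001, 0.094, 0.996], [0.004, 0.996, -0.094], [-1.0, 0.004, 0.001]]
wrist_force: [-0.9, -3.4, -2.1]
opening: 0.0343
```

```bash
python3 -c "
from rig import r
o=r.observe();print(o['ee_pos'],o['wrist_force'],o['opening'],abs(o['dq']).max())
print(r.finish_job())"
```

```text
[0.53005252 0.0172082  0.22732683] [-0.8569076  -3.38155012 -2.14987988] 0.03430654407247432 0.001007457097373858
the job is handed in; nothing more can be done
None
```

I did all three steps in order and handed the job in at about 18 s; no verdict is reported.

- **Plug:** I let it go in the tube and it slid home. The wrist depth picture put its top 30.1 mm above the rim (30 mm expected when home), centred within about 1 mm. I did not measure its depth again after bringing the frame upright. The network then put the collar within about 3 mm of the mouth.
- **Kickstand:** I pushed it over its centre with shut fingers. The wrist view put the foot at (0.618, 0.056, 0.054), within 2 mm of where the lower stop puts it. The scene view's estimate was about 26 mm off, but the picture showed the leg down.
- **Frame:** It is held by the tube at 40 N grip, at a tilt of about 0.01 rad. The scene picture shows it off the rest, with the foot above the plate. The foot should only meet the stand at about -0.08 rad. At the last check the arm was still, with about 4 N at the wrist and the fingers open 34 mm, slightly under the tube's 36 mm; the plug's 18 mm grip also read low, at about 16.5 mm.

The pictures showed none of the bystanders disturbed, but I did not measure their positions again at the end.

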